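# Index the sample carousel by one hole

### The job

Bring the tall sample bottle under the sampling needle: press the carousel's saddle-shaped plunger in with the fingertips to unlock it, push the carousel round by one hole, the way that takes the tall bottle to the needle, and let the plunger spring fully out into that hole. Do not turn past that hole, do not touch, tip or lift the bottles and jars in the carousel, leave the other things on the bench where they are, and finish clear of everything.

Things in the scene. Friction and masses are not known exactly. Their poses are not given: they have to be found in the camera images.
- fixture: Fixed round aluminium base of the sample carousel, 324 mm across, 34 mm high, at a different place and yaw each time. Origin: on the carousel axis, at bench level; its x axis points to the needle. Eight index holes lie in its top, 45 degrees apart, 130 mm from the axis, on the circle of the plunger.
- table_axis (a point): Vertical axis of the grey carousel disc (200 mm across), at the disc's upper face, 50 mm above the bench. It has eight wells, 45 degrees apart, 68 mm from the axis, walls 14 mm high: the one under the needle and the two on each side of it hold bottles or jars; the other three, near the plunger, are empty. The point does not move in a run.
- needle_tip (a point): Lower end of the fixed vertical sampling needle, 130 mm above the bench, 68 mm from the carousel axis. It hangs from an arm (16 mm wide, top 182 mm high) on a 20 mm post 146 mm from the axis on the same side; the post's 34 mm wide clamp ends 184 mm high.
- plunger_pad (a point): Centre of the floor of the plunger's pad, moving with it: a black saddle, 44 mm along the radius, 66 mm across it, with a 5 mm thick, 30 mm high cheek at each end of the 66 mm (56 mm free between). Floor 80 mm above the bench when out; 130 mm from the axis, opposite the needle at the start; it turns with the carousel. Pressed straight down; fingertips on it can push a cheek to turn.
- plunger (a joint): How far the plunger is pressed in, m: 0 out (locked in a hole), 0.012 at the stop. Spring 4.8 N at 0, 8.4 N at the stop. Beyond 0.008 it is out of its hole and the carousel turns freely. Between holes it stays in at about 0.008 when let go; within 2 mm of the middle of a hole it springs out to 0 by itself and locks the carousel, if nothing holds it down.
- carousel (a joint): Turn of the carousel, rad, 0 at the start; positive is anticlockwise seen from above. Neighbouring holes are at +0.785 and -0.785 (each with about 0.015 play when locked); it stops at 1.2 either way. Turning takes about 1 to 2 N at the pad.
- tall_bottle: The sample bottle wanted: white, 29 mm across, 68 mm tall with a narrow neck and cap, the only tall one, loose in a well beside the needle's, one place clockwise or anticlockwise of it (which side differs each time). Origin: centre of its underside (50 mm above the bench).
- jar_0: Low white capped sample jar, 29 mm across, 38 mm tall, loose in a well of the carousel. Origin: centre of its underside.
- jar_1: Low white capped sample jar, 29 mm across, 38 mm tall, loose in a well of the carousel. Origin: centre of its underside.
- jar_2: Low white capped sample jar, 29 mm across, 38 mm tall, loose in a well of the carousel. Origin: centre of its underside.
- jar_3: Low white capped sample jar, 29 mm across, 38 mm tall, loose in a well of the carousel. Origin: centre of its underside.
- reagent_bottle: White capped reagent bottle with a paper label, 64 mm across, 130 mm tall, standing loose on the bench to the left. Origin: centre of its underside.
- beaker: Clear open beaker, 70 mm across the rim, 85 mm tall, loose on the bench to the left. Origin: centre of its underside.
- tub: White open tub, 130 by 100 mm, 50 mm high, loose on the bench to the right. Origin: centre of its underside.

How it is judged:
By the outcome, as a careful person would: the job done as asked, in the order asked, and still so for the second after the job is handed in, with the robot touching nothing.
It also fails if it takes over 45 s, if anything falls off the work surface, if the arm or the gripper's body presses on something with over 40 N, if the wrist force passes 120 N, or if a joint passes its speed limit or range.

### The arm

A 7-joint arm with a two-finger parallel gripper is mounted at the origin on the work surface. World frame = base frame: x ahead of the robot, y to its left, z up, the work surface at z = 0. Lengths are in m, angles in rad, forces in N, time in s.
With the tool pointing down it reaches from about 0.425 to 0.875 m from the base axis. Payload 4.7 kg.
Tool frame: the origin (TCP) lies on the centre line of the jaws, within the pads' length; the fingertips stand 8 mm ahead of it and the grasp point (between the pads) lies 11 mm behind it; z points along the fingers, y is the direction in which the jaws open and shut (so a half turn about z gives the same grasp; the last joint's range is limited). The gripper opens to 87 mm and grips with 3 to 60 N. Pads are 19 mm wide; open, the fingers measure 117 mm over their backs; the gripper's body (75 mm by 190 mm) begins 51 mm behind the grasp point.
Start: joints at [1.335, 0.321, -0.07, 1.45, 0.023, 1.371, -0.057], TCP at [0.161, -0.63, 0.231] pointing down, gripper open.
Joint ranges: [-2.86, 2.86], [-0.3, 2.09], [-1.38, 1.24], [0.06, 2.45], [-1.56, 4.7], [0.09, 2.05], [-2.69, 2.69]. Speed limits (rad/s): [2.57, 2.57, 3.14, 3.14, 3.14, 3.14, 3.14].

### API

Orientations are given as a rotation vector (axis times angle).
In Python, from bench import ctrl, cams, workorder gives the robot as it stands. The module is installed in compiled form; this text tells all that it offers.
- The arm moves only by the tool carry_out, never from a script. Its argument "rows" is a list of rows, each an object with "offset": the shift along the tool's x, y, z in m, a list of three; "rot": the turn, a rotation vector about the tool's x, y, z in degrees, a list of three; "gripper": the opening, from 0 (shut) to 1 (fully open). In form: [{"offset": [dx, dy, dz], "rot": [rx, ry, rz], "gripper": gripper}, ...]. A call has 1 to 10 rows; each row shifts and turns the commanded pose from where the row before left it, along the tool's axes as they then stand; what a row does not reach is not made up. A row lasts 1/8 s, in which the tool goes at most 62.5 mm and 10.7 degrees, less where a joint would pass 70% of its speed; a pose out of reach is approached as far as the arm can. A call is refused whole if a number of a shift passes 0.0625 or a number of a turn 10.7, either way. A call with a gripper value outside its range is refused whole. The fingers move at their own pace and stop on an object; "grip_force" is the grip in N (left out, the last holds). Time passes only in rows, so rows that do not move let the fingers close. It gives the time, the measured TCP pose, the force and the opening at its end, in the units of the state.
- ctrl.get_state(): the state, without advancing time (a new reading comes with each control period).
- cams.get_image(name): name is "scene" or "top" or "wrist"; returns a dict with "img" (480x640x3 uint8, red, green, blue), "vfov" (degrees; the focal length in pixels is half the picture's height over the tangent of half this angle, whatever the lens; pixels are square), "cx", "cy" (the principal point, pixels), "k1" (the pictures are not rectified: a ray, as slopes to the right and down, at radius r is drawn at 1 + k1 r^2 times it, then the intrinsics apply), "R" (3x3) and "t" (3): a world point X has camera coordinates R X + t. Camera axes: x right, y down, z forward; pixel columns grow to the right and rows downward; lengths in m; the calibration is good to about 2 mm. A picture is of the moment at which its call begins. There is no depth.
- workorder.close_job(): hands the job in, once; it reports no verdict.
The state is a dict: "time": time; "joint_positions": joint angles; "qd": joint speeds; "joint_torque": joint torques, N m; "position": TCP position; "tool_rot": TCP orientation; "ft_force": force on the tool from outside, world axes, zero at the start; "torque": the same for the moment, N m; "grip_width": opening from 0.0 (shut) to 1.0 (fully open).
Only numpy, scipy, OpenCV 4.12 (cv2) and the standard library are available. Lean on these libraries where they do the work, as an engineer would, in place of code of your own. Each camera call takes 0.05 s, during which the arm holds its last target.

## Working session

There is one attempt and no reset: what is moved stays moved. The work goes in short steps, Python scripts to look and compute and a tool call to move; the robot and the scene stay as the last step left them, time stands still between calls to the robot, and variables do not carry over. Pictures are saved under pics/ and viewed, and the job is handed in when it is done.

Besides the shell and the picture viewer there is one more tool, called after "Request:" as a command line: name --argument value ..., lists and objects as JSON in quotes. carry_out: Moves the arm, as the interface text tells. Its arguments: {"type":"object","properties":{"rows":{"type":"array"},"grip_force":{"type":"number"}},"required":["rows"]}

```bash
mkdir -p pics; python3 - <<'E'
from bench import ctrl,cams
import cv2,numpy as np
s=ctrl.get_state();print({k:np.round(v,3).tolist() for k,v in s.items()})
for n in("scene","top","wrist"):
    d=cams.get_image(n);cv2.imwrite(f"pics/{n}0.png",d["img"][:,:,::-1]);print(n,d["vfov"],d["cx"],d["cy"],d["k1"],np.round(d["R"],3).tolist(),np.round(d["t"],3).tolist())
E
```

```text
{'time': 0.0, 'joint_positions': [1.335, 0.322, -0.07, 1.452, 0.023, 1.371, -0.057], 'qd': [-0.0, 0.002, 0.0, -0.0, 0.0, 0.001, -0.0], 'joint_torque': [0.0, -49.129, -0.404, -31.253, -0.064, 0.044, 0.0], 'position': [0.161, -0.629, 0.229], 'tool_rot': [-3.115, -0.391, 0.001], 'ft_force': [0.045, 0.378, 0.442], 'torque': [-0.014, 0.005, 0.006], 'grip_width': 1.004}
scene 49.55952536035617 319.2405061010791 237.4416408280945 -0.1444749793281751 [[-0.356, 0.934, 0.019], [0.656, 0.264, -0.707], [-0.666, -0.239, -0.707]] [0.212, -0.322, 1.609]
top 45.08287534335473 317.03265966935277 235.47905370687909 -0.07455640761055744 [[-0.009, -1.0, 0.004], [-0.983, 0.008, -0.181], [0.181, -0.006, -0.983]] [-0.018, 0.601, 1.633]
wrist 68.40992596347141 318.20336061600227 241.00819865122034 -0.04567323748704907 [[0.247, -0.969, -0.001], [-0.938, -0.239, 0.25], [-0.242, -0.061, -0.968]] [-0.65, -0.03, 0.389]
```

View pics/scene0.png

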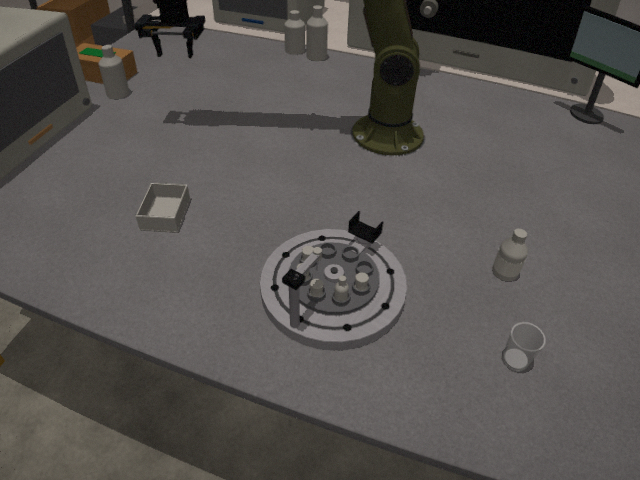

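View pics/top0.png

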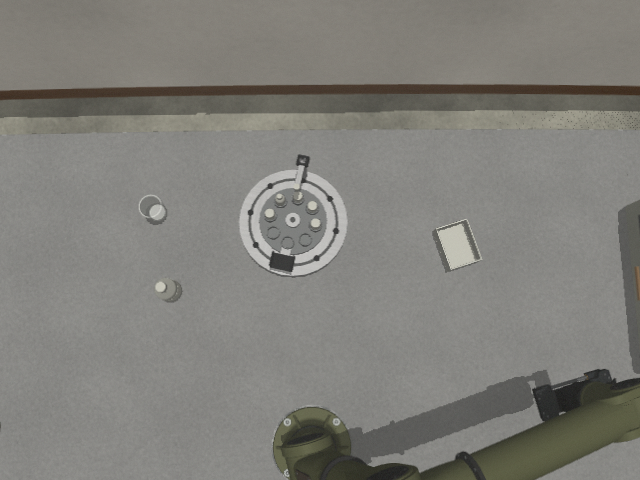

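View pics/wrist0.png

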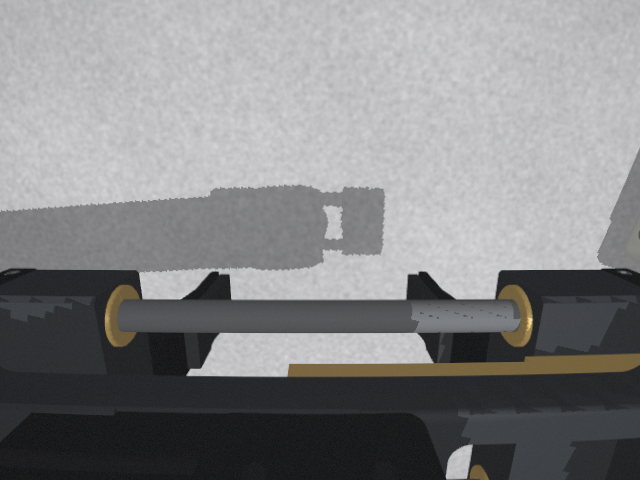

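```bash
cat > h.py <<'E'
from bench import ctrl,cams
import cv2,numpy as np
def grab(n):
    d=cams.get_image(n); h=d["img"].shape[0]; f=h/2/np.tan(np.radians(d["vfov"]/2))
    d["K"]=np.array([[f,0,d["cx"]],[0,f,d["cy"]],[0,0,1]]);d["D"]=np.array([d["k1"],0,0,0.]);d["R"]=np.array(d["R"]);d["t"]=np.array(d["t"]);return d
def proj(d,X):
    return cv2.projectPoints(np.atleast_2d(X).astype(float),cv2.Rodrigues(d["R"])[0],d["t"],d["K"],d["D"])[0][:,0]
def back(d,uv,z):
    p=cv2.undistortPoints(np.atleast_2d(uv).astype(float)[:,None],d["K"],d["D"])[:,0]
    C=-d["R"].T@d["t"]; r=np.c_[p,np.ones(len(p))]@d["R"]
    return C+r*((z-C[2])/r[:,2])[:,None]
def crop(d,x0,y0,x1,y1,k,fn):
    cv2.imwrite(fn,cv2.resize(d["img"][y0:y1,x0:x1,::-1],None,fx=k,fy=k,interpolation=cv2.INTER_CUBIC))
E
python3 - <<'E'
from h import *
d=grab("top");crop(d,230,145,360,285,4,"pics/t1.png")
d=grab("scene");crop(d,250,200,420,350,4,"pics/s1.png")
E
```

```text
(no output)
```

View pics/t1.png

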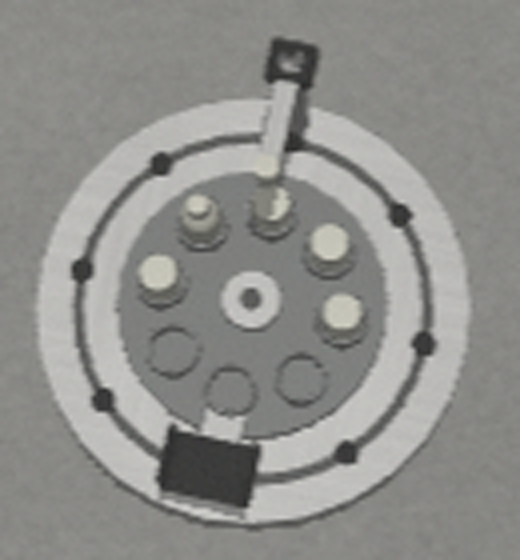

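View pics/s1.png

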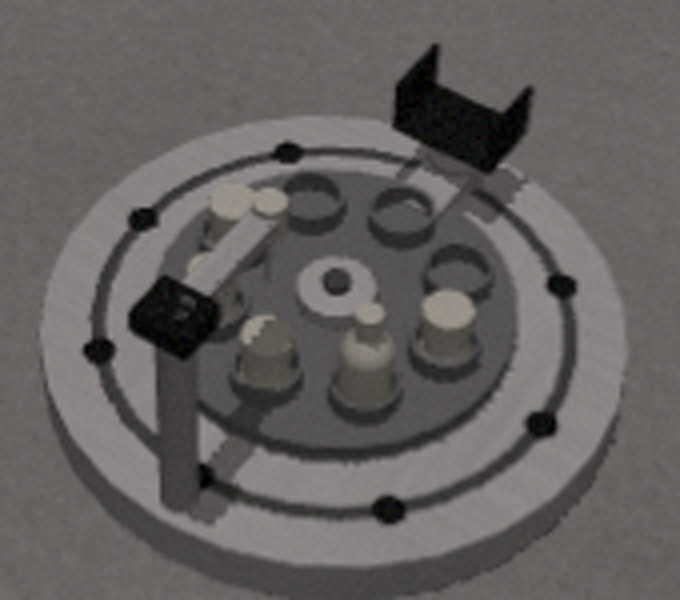

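```bash
python3 - <<'E'
from h import *
from scipy.optimize import least_squares
T=np.array([(161,164),(400,215),(424,345),(346,453),(103,400),(82,270)],float)
S=np.array([(288,152),(143,219),(98,351),(389,510),(542,424),(562,286)],float)
dt=grab("top");ds=grab("scene")
T=(T+.5)/4-.5+[230,145];S=(S+.5)/4-.5+[250,200]
# hole sets (deg rel. needle, ccw): top
kt=[45,-45,-90,-135,135,90]
ks=[-135,-90,-45,45,90,135]
def holes(p,k,r=.13,z=.034):
    a=p[2]+np.radians(k);return np.c_[p[0]+r*np.cos(a),p[1]+r*np.sin(a),np.full(len(a),z)]
for name in("t","s","both"):
    def f(p):
        o=[]
        if name!="s":o.append(proj(dt,holes(p,kt))-T)
        if name!="t":o.append(proj(ds,holes(p,ks))-S)
        return np.concatenate(o).ravel()
    r=least_squares(f,[.6,.05,0.]);print(name,r.x,np.round(r.fun,1).tolist())
p=r.x
print("hub",back(dt,(np.array([251,299])+.5)/4-.5+[230,145],.058),back(ds,(np.array([337,283])+.5)/4-.5+[250,200],.058))
print("padtop",back(dt,(np.array([211,463])+.5)/4-.5+[230,145],.085))
print("pred pad",holes(p,[180],.13,.08),"target",holes(p,[135],.13,.08))
s=ctrl.get_state();print(cv2.Rodrigues(np.array(s["tool_rot"]))[0].round(3).tolist())
# refine pad angle: check corners
for d,n,o in((dt,"t",(230,145)),(ds,"s",(250,200))):
    im=cv2.resize(d["img"][:,:,::-1],None,fx=4,fy=4,interpolation=cv2.INTER_CUBIC)
    a=p[2]+np.pi;er=np.array([np.cos(a),np.sin(a),0]);et=np.array([-np.sin(a),np.cos(a),0]);c=np.array([p[0],p[1],0])+.13*er
    P=[c+i*.022*er+j*.033*et+[0,0,z] for z in(.08,.11) for i in(-1,1) for j in(-1,1)]
    P+=[np.array([p[0],p[1],.034])+.162*np.array([np.cos(b),np.sin(b),0]) for b in np.linspace(0,6.2,24)]
    P+=[np.array([p[0],p[1],.13])+.068*-er]
    for q in proj(d,P): cv2.circle(im,tuple(((q+.5)*4-.5).round().astype(int)),3,(0,0,255),1)
    cv2.imwrite(f"pics/{n}2.png",im[o[1]*4:o[1]*4+600,o[0]*4:o[0]*4+680])
E
```

```text
t [ 0.64789818  0.04883501 -0.22704356] [-0.1, 0.0, -0.1, 0.2, -0.1, -0.2, 0.1, 0.1, -0.0, -0.1, 0.1, -0.0]
s [ 0.64718089  0.05133178 -0.22544909] [-0.1, 0.3, 0.1, 0.1, 0.4, -0.1, -0.0, -0.1, -0.1, 0.1, -0.3, -0.0]
both [ 0.64742477  0.05044722 -0.22597772] [-0.7, 0.2, -0.6, 0.3, -0.6, -0.0, -0.4, 0.2, -0.5, 0.1, -0.5, 0.2, -0.5, 0.2, -0.2, 0.0, -0.0, -0.2, -0.5, -0.2, -0.6, 0.1, -0.7, -0.1]
hub [[0.64883216 0.04900695 0.058     ]] [[0.6428775  0.05029803 0.058     ]]
padtop [[0.52413073 0.07656054 0.085     ]]
pred pad [[0.52072996 0.07957493 0.08      ]] target [[0.57843441 0.16063038 0.08      ]]
[[0.969, 0.247, -0.0], [0.247, -0.969, 0.0], [-0.0, -0.0, -1.0]]
```

View pics/t2.png

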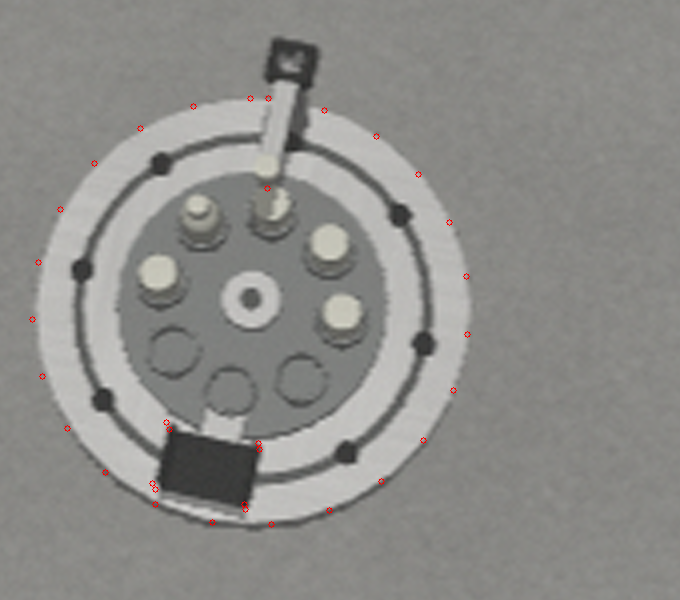

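View pics/s2.png

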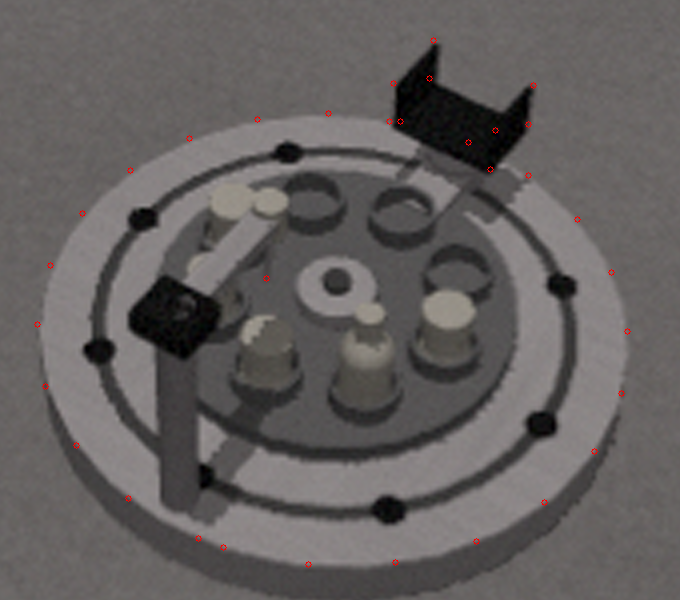

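Request:
carry_out --rows '[{"offset":[0.0436,-0.0249,0],"rot":[0,0,0],"gripper":0},{"offset":[0.0436,-0.0249,0],"rot":[0,0,0],"gripper":0},{"offset":[0.0436,-0.0249,0],"rot":[0,0,0],"gripper":0},{"offset":[0.0436,-0.0249,0],"rot":[0,0,0],"gripper":0},{"offset":[0.0436,-0.0249,0],"rot":[0,0,0],"gripper":0},{"offset":[0.0436,-0.0249,0],"rot":[0,0,0],"gripper":0},{"offset":[0.0436,-0.0249,0],"rot":[0,0,0],"gripper":0},{"offset":[0.0436,-0.0249,0],"rot":[0,0,0],"gripper":0}]'

```text
time: 1.35
position: [0.4504, -0.3494, 0.2308]
tool_rot: [3.116, 0.391, 0.0]
ft_force: [0.2, -1.2, -0.3]
grip_width: 0.176
```

Request:
carry_out --rows '[{"offset":[0.0194,-0.0443,0],"rot":[0,0,0],"gripper":0},{"offset":[0.0194,-0.0443,0],"rot":[0,0,0],"gripper":0},{"offset":[0.0194,-0.0443,0],"rot":[0,0,0],"gripper":0},{"offset":[0.0194,-0.0443,0],"rot":[0,0,0],"gripper":0},{"offset":[0.0194,-0.0443,0],"rot":[0,0,0],"gripper":0},{"offset":[0.0194,-0.0443,0],"rot":[0,0,0],"gripper":0},{"offset":[0.0194,-0.0443,0],"rot":[0,0,0],"gripper":0},{"offset":[0.0194,-0.0443,0],"rot":[0,0,0],"gripper":0},{"offset":[0.0194,-0.0443,0],"rot":[0,0,0],"gripper":0}]'

```text
time: 2.48
position: [0.5201, 0.0803, 0.2309]
tool_rot: [3.117, 0.391, 0.001]
ft_force: [0.6, -0.1, 0.3]
grip_width: 0.004
```

Request:
carry_out --rows '[{"offset":[0,0,0],"rot":[0,0,-10.2],"gripper":0},{"offset":[0,0,0],"rot":[0,0,-10.2],"gripper":0},{"offset":[0,0,0],"rot":[0,0,-10.2],"gripper":0},{"offset":[0,0,0],"rot":[0,0,-10.2],"gripper":0},{"offset":[0,0,0],"rot":[0,0,-10.2],"gripper":0},{"offset":[0,0,0],"rot":[0,0,-10.2],"gripper":0},{"offset":[0,0,0],"rot":[0,0,-10.2],"gripper":0},{"offset":[0,0,0],"rot":[0,0,-10.2],"gripper":0}]'

```text
time: 3.48
position: [0.52, 0.0788, 0.2306]
tool_rot: [2.097, 2.339, -0.0]
ft_force: [0.6, 0.2, -0.5]
grip_width: 0.006
```

Request:
carry_out --rows '[{"offset":[0,0,0],"rot":[0,0,-10.2],"gripper":0},{"offset":[0,0,0],"rot":[0,0,-10.2],"gripper":0},{"offset":[0,0,0],"rot":[0,0,-10.2],"gripper":0},{"offset":[0,0,0],"rot":[0,0,-10.2],"gripper":0},{"offset":[0,0,0],"rot":[0,0,-10.2],"gripper":0},{"offset":[0,0,0],"rot":[0,0,-10.2],"gripper":0},{"offset":[0,0,0],"rot":[0,0,-10.2],"gripper":0},{"offset":[0,0,0],"rot":[0,0,0],"gripper":0}]'

```text
time: 4.47
position: [0.52, 0.0788, 0.2306]
tool_rot: [0.35, 3.122, -0.0]
ft_force: [-1.7, -0.1, 0.3]
grip_width: 0.005
```

```bash
cat >> h.py <<'E'
A=np.array([.6475,.0500]);Y=-.226
def st():
    s=ctrl.get_state();R=cv2.Rodrigues(np.array(s["tool_rot"]))[0];P=np.array(s["position"])
    print("t",round(s["time"],2),"pos",P.round(4),"F",np.round(s["ft_force"],1),"M",np.round(s["torque"],2),"g",round(s["grip_width"],3),"q",np.round(s["joint_positions"],2))
    v=P[:2]-A;print("yangle",np.degrees(np.arctan2(R[1,1],R[0,1])).round(2),"zaxis",R[:,2].round(3),"r",np.hypot(*v).round(4),"ang from start deg",np.degrees((np.arctan2(v[1],v[0])-Y-np.pi+np.pi)%(2*np.pi)-np.pi).round(2))
    return s,P,R
def togo(P,R,X): print("tool offset to",X,(R.T@(np.array(X)-P)).round(4))
E
python3 - <<'E'
from h import *
s,P,R=st();togo(P,R,[.5208,.0793,.2])
for n in("scene","top","wrist"):
    d=grab(n);cv2.imwrite(f"pics/{n}3.png",d["img"][:,:,::-1])
    if n=="scene":crop(d,250,100,420,350,3,"pics/s3.png")
E
```

```text
t 4.47 pos [0.52   0.0788 0.2306] F [-1.7 -0.1  0.3] M [ 0.09 -0.14 -0.06] g 0.005 q [ 0.63  0.13 -0.89  1.73  0.1   1.33  1.07]
yangle 77.2 zaxis [ 0. -0. -1.] r 0.1307 ang from start deg 0.21
tool offset to [0.5208, 0.0793, 0.2] [-0.0007  0.0007  0.0306]
```

View pics/wrist3.png

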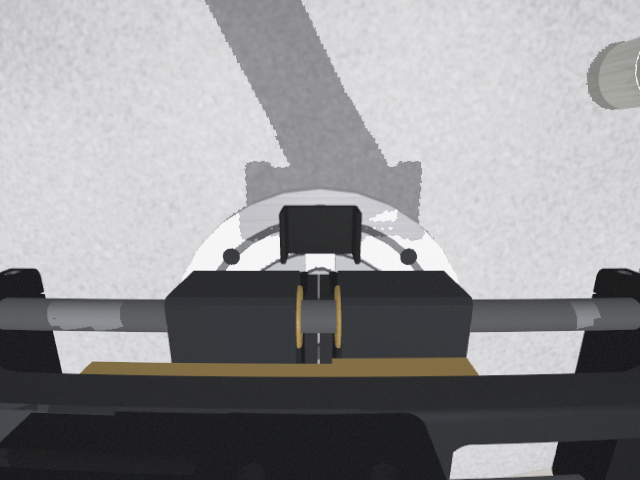

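View pics/s3.png

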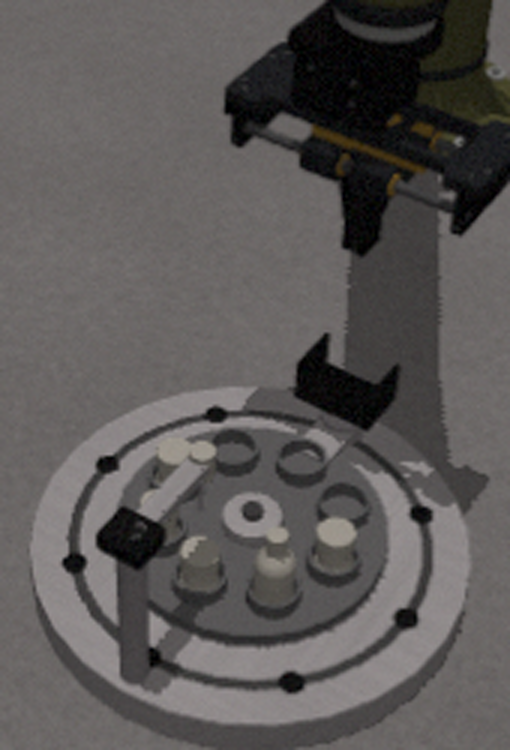

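Request:
carry_out --rows '[{"offset":[-0.0007,0.0007,0.036],"rot":[0,0,0],"gripper":0},{"offset":[0,0,0.036],"rot":[0,0,0],"gripper":0},{"offset":[0,0,0.033],"rot":[0,0,0],"gripper":0},{"offset":[0,0,0],"rot":[0,0,0],"gripper":0}]'

```text
time: 5.12
position: [0.5188, 0.0791, 0.1234]
tool_rot: [-0.348, -3.117, 0.001]
ft_force: [-0.3, -0.1, 0.7]
grip_width: 0.005
```

```bash
python3 - <<'E'
from h import *
s,P,R=st();togo(P,R,[.5208,.0793,.088])
d=grab("wrist");cv2.imwrite("pics/w4.png",d["img"][:,:,::-1])
d=grab("scene");crop(d,310,150,420,260,5,"pics/s4.png")
E
```

```text
t 5.12 pos [0.5188 0.0791 0.1234] F [-0.3 -0.1  0.7] M [ 0.19 -0.15 -0.01] g 0.005 q [ 0.59  0.24 -0.88  1.86  0.2   1.14  0.99]
yangle 77.25 zaxis [-0.005  0.    -1.   ] r 0.1319 ang from start deg 0.2
tool offset to [0.5208, 0.0793, 0.088] [-0.0021  0.0007  0.0354]
```

View pics/w4.png

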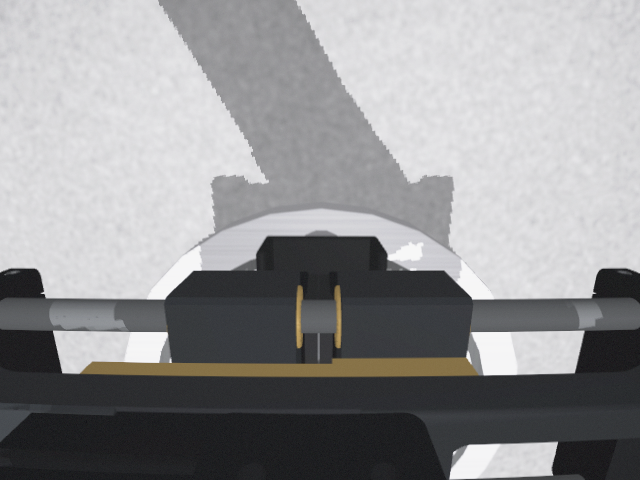

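View pics/s4.png

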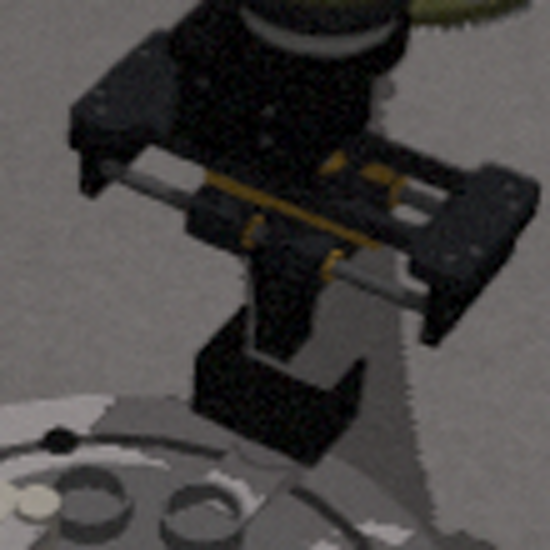

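Request:
carry_out --rows '[{"offset":[-0.002,0.0007,0.015],"rot":[0,0.3,0],"gripper":0},{"offset":[0,0,0.014],"rot":[0,0,0],"gripper":0},{"offset":[0,0,0.003],"rot":[0,0,0],"gripper":0},{"offset":[0,0,0],"rot":[0,0,0],"gripper":0}]'

```text
time: 5.72
position: [0.5226, 0.0798, 0.0932]
tool_rot: [-0.346, -3.117, -0.001]
ft_force: [-0.4, 0.7, 0.3]
grip_width: 0.008
```

Request:
carry_out --rows '[{"offset":[0,0,0.003],"rot":[0,0,0],"gripper":0},{"offset":[0,0,0.003],"rot":[0,0,0],"gripper":0},{"offset":[0,0,0],"rot":[0,0,0],"gripper":0}]'

```text
time: 6.1
position: [0.5232, 0.0797, 0.088]
tool_rot: [-0.347, -3.118, -0.001]
ft_force: [-1.1, -0.2, 4.9]
grip_width: 0.002
```

```bash
python3 - <<'E'
from h import *
s,P,R=st();togo(P,R,[.5208,.0793,.077])
d=grab("scene");crop(d,310,150,420,260,5,"pics/s5.png")
E
```

```text
t 6.1 pos [0.5232 0.0797 0.088 ] F [-1.1 -0.2  4.9] M [ 0.03  0.09 -0.03] g 0.002 q [ 0.56  0.3  -0.86  1.89  0.25  1.07  0.95]
yangle 77.31 zaxis [-0.005  0.001 -1.   ] r 0.1278 ang from start deg -0.49
tool offset to [0.5208, 0.0793, 0.077] [ 0.0022 -0.0009  0.011 ]
```

View pics/s5.png

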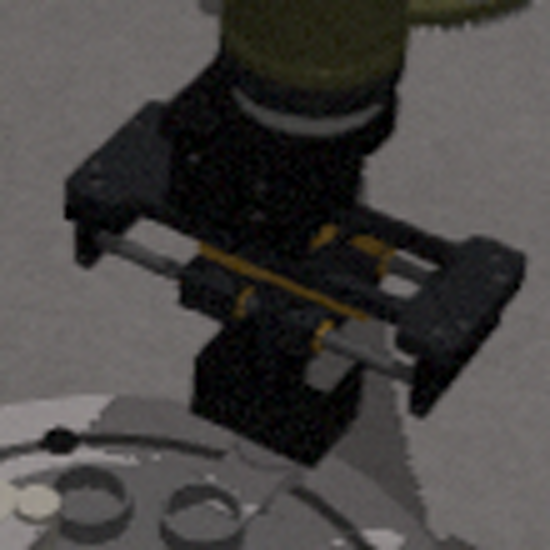

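Request:
carry_out --rows '[{"offset":[0.001,0,0.003],"rot":[0,0,0],"gripper":0},{"offset":[0.001,0,0.003],"rot":[0,0,0],"gripper":0},{"offset":[0,0,0.003],"rot":[0,0,0],"gripper":0},{"offset":[0,0,0.0015],"rot":[0,0,0],"gripper":0},{"offset":[0,0,0],"rot":[0,0,0],"gripper":0}]'

```text
time: 6.78
position: [0.5231, 0.0798, 0.0783]
tool_rot: [-0.348, -3.122, -0.001]
ft_force: [1.9, -2.0, 7.3]
grip_width: 0.003
```

```bash
python3 - <<'E'
from h import *
s,P,R=st();togo(P,R,[.5208,.0793,.077])
E
```

```text
t 6.78 pos [0.5231 0.0798 0.0783] F [ 1.9 -2.   7.3] M [-0.23 -0.6   0.05] g 0.003 q [ 0.55  0.31 -0.85  1.9   0.26  1.05  0.94]
yangle 77.28 zaxis [-0.001  0.001 -1.   ] r 0.128 ang from start deg -0.52
tool offset to [0.5208, 0.0793, 0.077] [ 0.0021 -0.001   0.0013]
```

Request:
carry_out --rows '[{"offset":[0,0.002,0.001],"rot":[0,0,1],"gripper":0},{"offset":[-0.0001,0.0045,0],"rot":[0,0,2],"gripper":0},{"offset":[-0.0002,0.0067,0],"rot":[0,0,3],"gripper":0},{"offset":[-0.0002,0.0067,0],"rot":[0,0,3],"gripper":0},{"offset":[0,0,0],"rot":[0,0,0],"gripper":0}]'

```text
time: 7.4
position: [0.5294, 0.0998, 0.0776]
tool_rot: [0.591, 3.085, 0.003]
ft_force: [2.4, -0.4, 7.5]
grip_width: 0.005
```

```bash
python3 - <<'E'
from h import *
s,P,R=st()
d=grab("scene");crop(d,260,170,420,340,4,"pics/s6.png")
E
```

```text
t 7.4 pos [0.5294 0.0998 0.0776] F [ 2.4 -0.4  7.5] M [-0.03 -0.72 -0.06] g 0.005 q [ 0.49  0.32 -0.83  1.88  0.27  1.05  0.75]
yangle 68.31 zaxis [ 0.     0.002 -1.   ] r 0.1282 ang from start deg -9.91
```

View pics/s6.png

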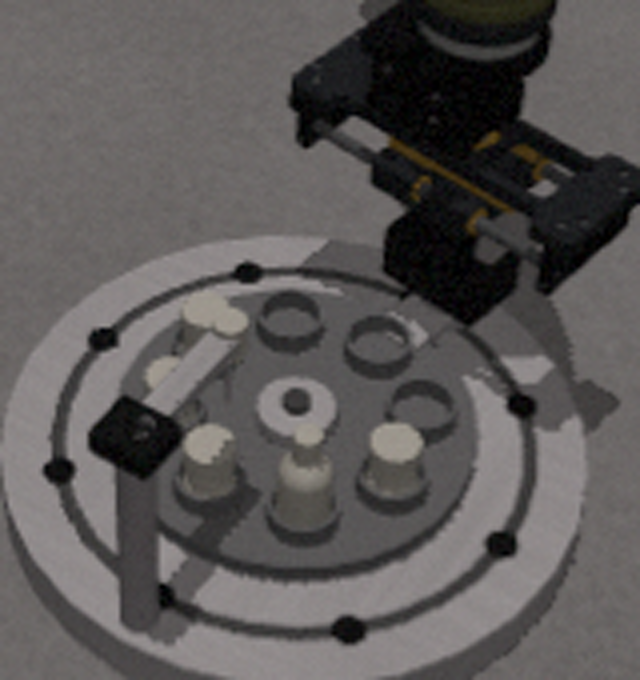

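Request:
carry_out --rows '[{"offset":[-0.0002,0.0067,0],"rot":[0,0,3],"gripper":0},{"offset":[-0.0003,0.009,0],"rot":[0,0,4],"gripper":0},{"offset":[-0.0003,0.009,0],"rot":[0,0,4],"gripper":0},{"offset":[-0.0003,0.009,0],"rot":[0,0,4],"gripper":0},{"offset":[-0.0003,0.009,0],"rot":[0,0,4],"gripper":0},{"offset":[-0.0002,0.0067,0],"rot":[0,0,3],"gripper":0},{"offset":[0,0,0],"rot":[0,0,0],"gripper":0}]'

```text
time: 8.32
position: [0.556, 0.1404, 0.0775]
tool_rot: [-1.17, -2.915, -0.002]
ft_force: [2.7, -0.2, 7.5]
grip_width: 0.006
```

```bash
python3 - <<'E'
from h import *
s,P,R=st()
d=grab("scene");crop(d,260,170,420,340,4,"pics/s7.png")
d=grab("top");crop(d,230,145,360,285,4,"pics/t7.png")
E
```

```text
t 8.32 pos [0.556  0.1404 0.0775] F [ 2.7 -0.2  7.5] M [-0.34 -0.68 -0.01] g 0.006 q [ 0.34  0.38 -0.75  1.8   0.29  1.08  0.29]
yangle 46.27 zaxis [ 0.     0.001 -1.   ] r 0.1286 ang from start deg -31.71
```

View pics/s7.png

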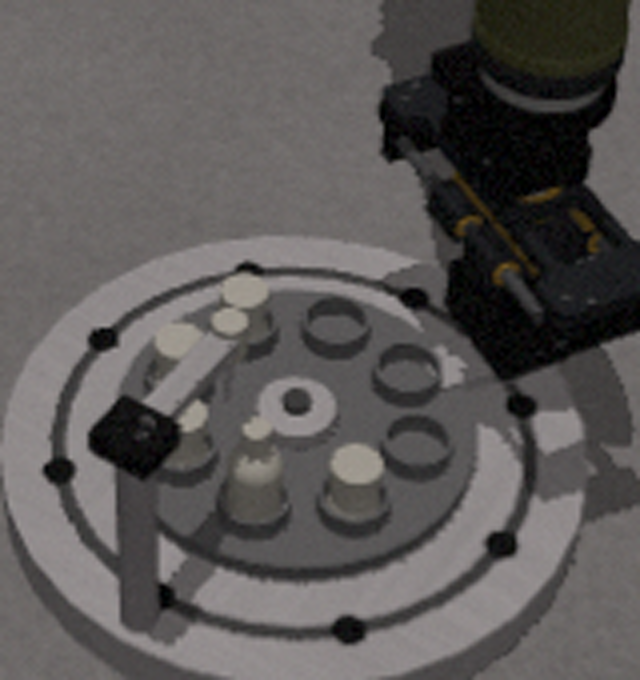

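View pics/t7.png

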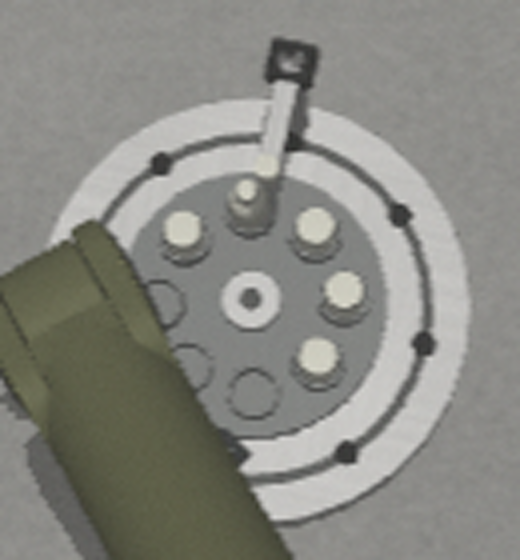

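```bash
cat >> h.py <<'E'
from scipy.optimize import least_squares
def car(n,pts,o,k=4,ks=1):
    """pts: list of (u,v,nominal deg,z) in crop; returns carousel turn deg with per-camera axis"""
    d=grab(n);a={"top":(.6479,.0488),"scene":(.6472,.0513)}[n];p=np.array(pts,float)
    uv=(p[:,:2]+.5)/k-.5+o
    f=lambda th:(proj(d,np.c_[a[0]+.068*np.cos(Y+np.radians(p[:,2])+th),a[1]+.068*np.sin(Y+np.radians(p[:,2])+th),p[:,3]])-uv).ravel()
    r=least_squares(f,[0.]);print(n,"turn deg",np.degrees(r.x).round(2),r.fun.round(1).tolist())
E
python3 - <<'E'
from h import *
car("top",[(161-2,274,90,.088),(330,244,-45,.088),(343,312,-90,.088),(200,206,45,.118)],(230,145))
car("top",[(183,228,90,.088),(316,225,0,.088),(345,290,-45,.088),(318,355,-90,.088),(246,189,45,.118)],(230,145))
car("scene",[(369,313,45,.118),(448,309,90,.088)],(250,200))
car("scene",[(257,427,45,.118),(357,462,90,.088),(244,292,-90,.088),(177,338,-45,.088)],(260,170))
E
```

```text
top turn deg [-0.18] [-0.3, -0.7, -0.1, -0.4, -0.3, -0.0, -0.6, -0.6]
top turn deg [-31.25] [-0.2, 0.0, -0.2, 0.0, -0.2, -0.1, -0.0, 0.2, 0.2, 0.1]
scene turn deg [-0.66] [-0.2, -0.5, -0.1, -0.2]
scene turn deg [-30.92] [0.1, -0.3, 0.1, -0.1, -0.2, -0.9, 0.4, 0.2]
```

Request:
carry_out --rows '[{"offset":[-0.0002,0.0067,0],"rot":[0,0,3],"gripper":0},{"offset":[-0.0002,0.0067,0],"rot":[0,0,3],"gripper":0},{"offset":[-0.0002,0.0067,0],"rot":[0,0,3],"gripper":0},{"offset":[-0.0001,0.0034,0],"rot":[0,0,1.5],"gripper":0},{"offset":[0,0,0],"rot":[0,0,0],"gripper":0}]'

```text
time: 9.25
position: [0.5733, 0.1553, 0.0772]
tool_rot: [-1.432, -2.795, -0.0]
ft_force: [1.8, -1.4, 7.4]
grip_width: 0.004
```

```bash
python3 - <<'E'
from h import *
s,P,R=st()
d=grab("scene");crop(d,260,170,420,340,4,"pics/s8.png")
d=grab("top");crop(d,230,145,360,285,4,"pics/t8.png")
E
```

```text
t 9.25 pos [0.5733 0.1553 0.0772] F [ 1.8 -1.4  7.4] M [-0.41 -0.58 -0.09] g 0.004 q [ 0.27  0.41 -0.71  1.75  0.3   1.09  0.09]
yangle 35.76 zaxis [-0.001  0.001 -1.   ] r 0.1288 ang from start deg -41.89
```

View pics/s8.png

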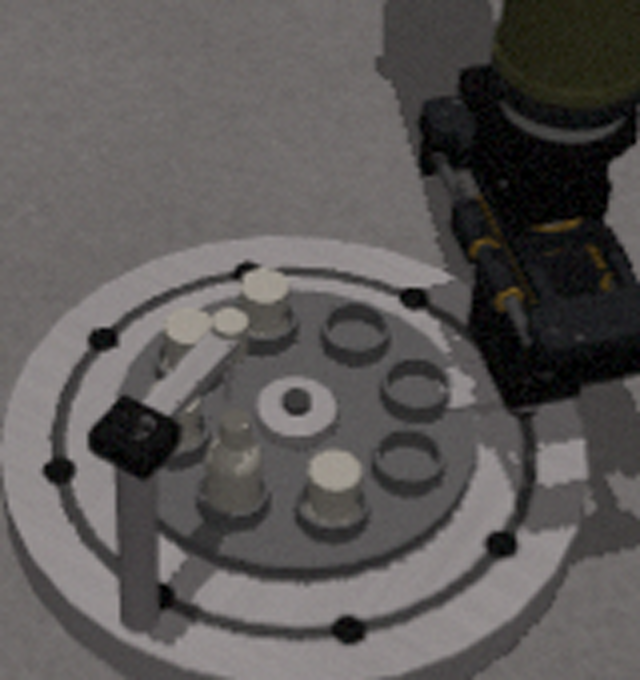

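View pics/t8.png

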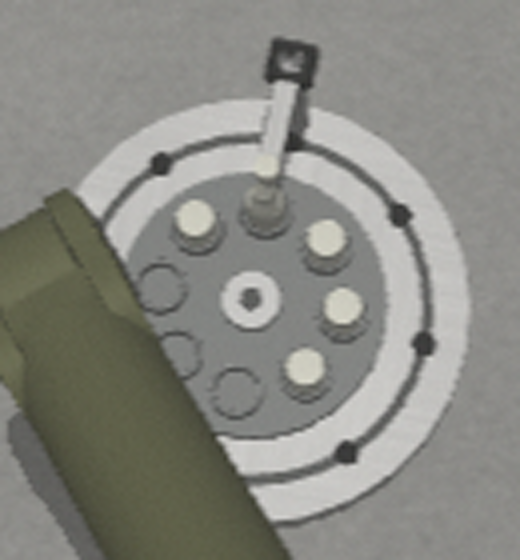

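```bash
python3 - <<'E'
from h import *
car("top",[(197,217,90,.088),(326,238,0,.088),(344,305,-45,.088),(305,368,-90,.088)],(230,145))
car("scene",[(237,425,45,.118),(335,470,90,.088),(265,286,-90,.088),(187,327,-45,.088)],(260,170))
E
```

```text
top turn deg [-41.75] [-0.4, 0.0, 0.1, -0.0, -0.2, 0.4, -0.1, -0.2]
scene turn deg [-40.45] [-0.1, -1.6, 0.5, -0.7, -0.6, -0.6, 0.1, -0.5]
```

Request:
carry_out --rows '[{"offset":[-0.0001,0.0036,0],"rot":[0,0,1.6],"gripper":0},{"offset":[0,0.0028,0],"rot":[0,0,1.2],"gripper":0},{"offset":[0,0,0],"rot":[0,0,0],"gripper":0},{"offset":[0,0,-0.004],"rot":[0,0,0],"gripper":0},{"offset":[0,0,-0.006],"rot":[0,0,0],"gripper":0},{"offset":[0,0,-0.007],"rot":[0,0,0],"gripper":0},{"offset":[0,0,0],"rot":[0,0,0],"gripper":0}]'

```text
time: 10.32
position: [0.5758, 0.1597, 0.0926]
tool_rot: [-1.495, -2.756, 0.003]
ft_force: [-0.1, -0.1, 0.7]
grip_width: 0.003
```

```bash
python3 - <<'E'
from h import *
s,P,R=st()
d=grab("scene");crop(d,260,170,420,340,4,"pics/s9.png")
d=grab("top");crop(d,230,145,360,285,4,"pics/t9.png")
E
```

```text
t 10.32 pos [0.5758 0.1597 0.0926] F [-0.1 -0.1  0.7] M [-0.01 -0.12 -0.  ] g 0.003 q [ 0.26  0.41 -0.7   1.72  0.28  1.13  0.05]
yangle 33.04 zaxis [-0.006  0.001 -1.   ] r 0.131 ang from start deg -43.89
```

View pics/s9.png

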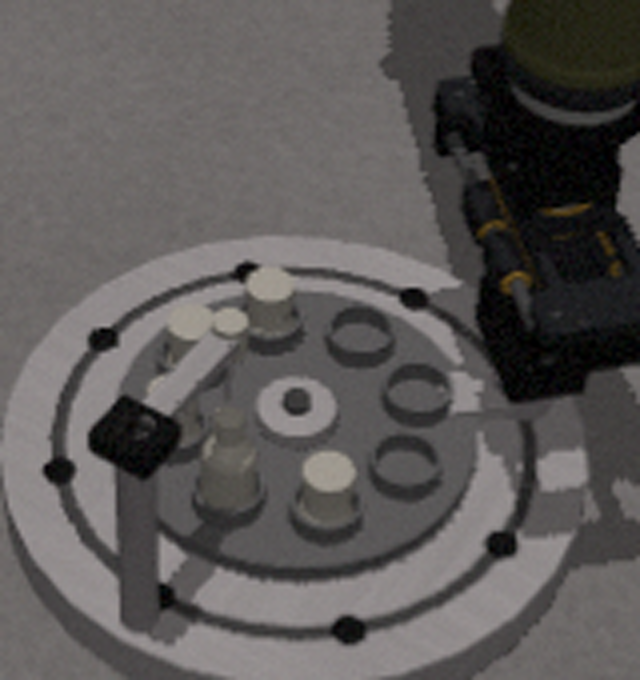

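View pics/t9.png

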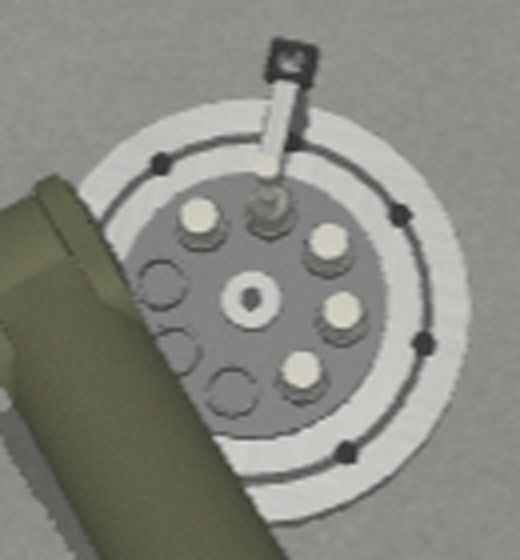

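```bash
cat >> h.py <<'E'
def padov(fn,th,z,x0=330,y0=190,w=110,h=110,k=6):
    d=grab("scene");im=cv2.resize(d["img"][:,:,::-1],None,fx=k,fy=k,interpolation=cv2.INTER_CUBIC)
    im=cv2.convertScaleAbs(im,alpha=1.8,beta=20)
    a=Y+np.pi+np.radians(th);er=np.array([np.cos(a),np.sin(a),0]);et=np.array([-np.sin(a),np.cos(a),0]);c=np.array([.6472,.0513,0])+.13*er
    for zz,col in zip(z,((0,0,255),(0,255,0))):
        P=[c+i*.022*er+j*.033*et+[0,0,zz+h_] for h_ in(0,.03) for i in(-1,1) for j in(-1,1)]
        for q in proj(d,P): cv2.circle(im,tuple(((q+.5)*k-.5).round().astype(int)),4,col,1)
    cv2.imwrite(fn,im[y0*k:(y0+h)*k if (h*k)<=600 else y0*k+600,x0*k:(x0+w)*k])
E
python3 - <<'E'
from h import *
car("top",[(200,216,90,.088),(330,243,0,.088),(343,311,-45,.088),(302,370,-90,.088)],(230,145))
car("scene",[(329,470,90,.088),(271,284,-90,.088),(189,322,-45,.088)],(260,170))
padov("pics/p1.png",-44.5,(.08,.072))
E
```

```text
top turn deg [-44.67] [-0.2, -0.4, -0.2, -0.3, -0.2, 0.0, -0.3, -0.1]
scene turn deg [-43.76] [0.2, -0.3, -0.4, -0.4, 0.6, -0.4]
```

View pics/p1.png

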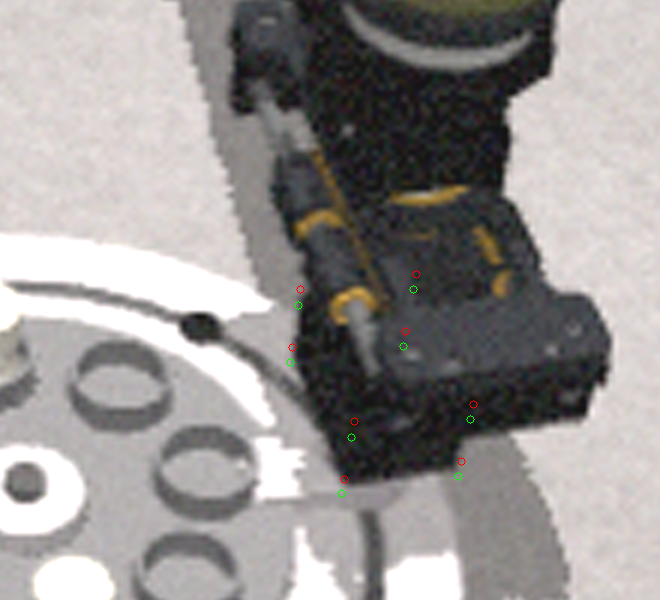

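Request:
carry_out --rows '[{"offset":[0,0,-0.01],"rot":[0,0,0],"gripper":0},{"offset":[0,0,-0.02],"rot":[0,0,0],"gripper":0},{"offset":[0,0,-0.04],"rot":[0,0,0],"gripper":0},{"offset":[0,0,-0.04],"rot":[0,0,0],"gripper":0},{"offset":[0,0,-0.03],"rot":[0,0,0],"gripper":0},{"offset":[0,0,0],"rot":[0,0,0],"gripper":0}]'

```text
time: 11.32
position: [0.5789, 0.1603, 0.2373]
tool_rot: [1.498, 2.761, 0.005]
ft_force: [0.1, 0.6, -0.3]
grip_width: 0.004
```

```bash
python3 - <<'E'
from h import *
s,P,R=st()
padov("pics/p2.png",-45,(.08,.072))
d=grab("top");crop(d,230,145,360,285,4,"pics/t10.png")
E
```

```text
t 11.32 pos [0.5789 0.1603 0.2373] F [ 0.1  0.6 -0.3] M [ 0.02 -0.12  0.02] g 0.004 q [ 0.3   0.29 -0.74  1.55  0.19  1.38  0.12]
yangle 33.02 zaxis [ 0.002  0.002 -1.   ] r 0.1299 ang from start deg -45.15
```

View pics/p2.png

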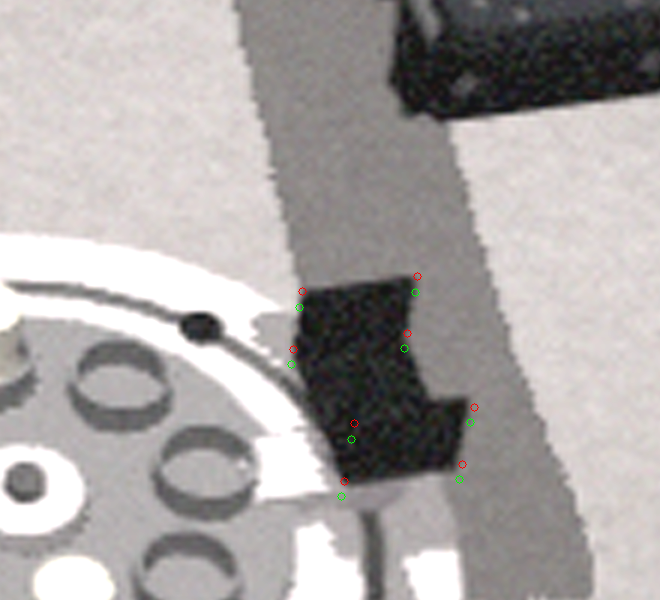

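View pics/t10.png

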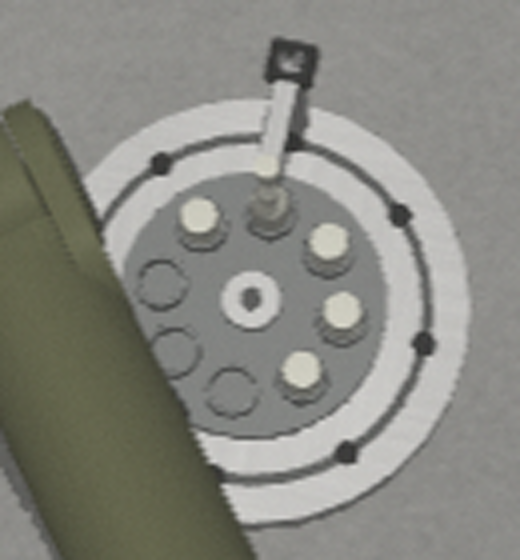

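```bash
python3 - <<'E'
from h import *
d=grab("scene");cv2.imwrite("pics/s11.png",d["img"][:,:,::-1])
E
```

View pics/s11.png

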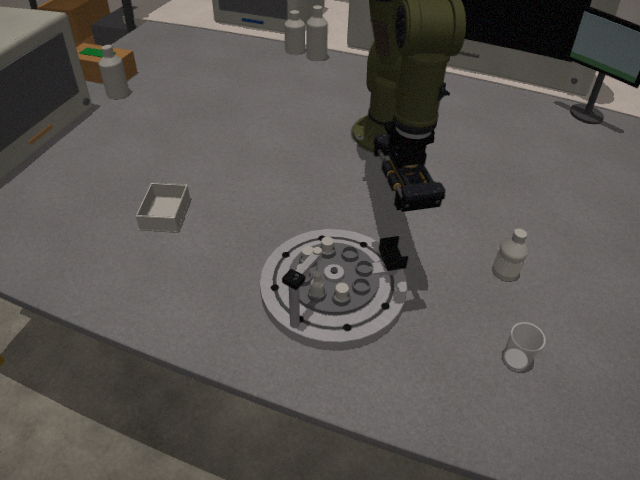

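The picture shows the pad at about (393,254) and the tall bottle under the needle at about (316,288). The tub, beaker and reagent bottle are where they were, and the gripper is well clear.

```bash
python3 -c "
from bench import workorder;print(workorder.close_job())"
```

```text
the job is handed in; nothing more can be done
None
```

The tall bottle is under the sampling needle and the plunger has sprung out into the next hole; the job is handed in at about 11.5 s.

- **What I did:** I pressed the plunger in about 10 to 11 mm with the closed fingertips, at about 7.5 N. The carousel turned clockwise by one hole, carried by the fingertips' friction on the pad. I stopped just short of the hole's centre and lifted so the plunger sprang out by itself, then raised the arm clear.
- **Turn:** the top camera read −44.7° and the scene camera −43.8°, taken after the plunger was released. The scene camera had also read 0.3 to 1.3° less than the top camera at the two stops before. The nominal turn is −45°, with about 0.9° of play when locked.
- **Plunger:** with the arm clear, the pad's outline matched a floor height of 80 mm (fully out), not 72 mm. I did not push the carousel to test the lock.
- **Surroundings:** the final force reading was near zero. In the last picture the bottles and jars stood upright in their wells, and the tub, beaker and reagent bottle had not visibly moved.

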